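# Load the bench incubator

## Task

Stack all the culture dishes in one square pile on the purple circle of the incubator's carrier while it is drawn out; then take the push stick and, with its pad and not with the gripper, nudge the carrier in by small gentle taps until it meets the stop hidden inside, keeping the pile square. Lay the stick back flat on the blue mat and lower the sash door fully, leaving the other bench things where they are.

Things in the scene. Friction and masses are not known exactly. Their poses are not given: they have to be found in the camera images.
- dish0: closed round culture dish, clear plastic with dark red medium, 60 mm diameter, 15 mm high, about 30 g; origin at the centre of its underside, z up. Some runs have fewer dishes; an absent one reads None from the start.
- dish1: closed round culture dish, clear plastic with red medium, 60 mm diameter, 15 mm high, about 30 g; origin at the centre of its underside, z up. Some runs have fewer dishes; an absent one reads None from the start.
- dish2: closed round culture dish, clear plastic with amber-yellow medium, 60 mm diameter, 15 mm high, about 30 g; origin at the centre of its underside, z up. Some runs have fewer dishes; an absent one reads None from the start.
- dish3: closed round culture dish, clear plastic with brown medium, 60 mm diameter, 15 mm high, about 30 g; origin at the centre of its underside, z up. Some runs have fewer dishes; an absent one reads None from the start.
- incubator: small white bench incubator, fixed; origin on the table under the middle of its mouth; +y points into the chamber, x across. Hood: x -85..85 mm, y 0..160 mm, 151 mm tall. Mouth 140 mm wide, from the floor to 105 mm high. In front of the mouth (y -200..0) runs a low track, 110 mm wide and 12 mm high, with guide rails 18 mm high at x = -52 and 52 mm. Two sash guide posts, 222 mm tall, stand at x = -74 and 74 mm, y -14..-1 mm.
- carrier (a joint): travel (m) of the steel carrier along the incubator's +y: 0 fully drawn out, growing as it is pushed in (starts at 0 to 0.03). Its travel ends somewhere between 0.19 and 0.22 at a stop hidden inside the hood; the tail is then about 20 mm inside the mouth. It weighs about 0.8 kg, drags with about 3 N and stays where it is left; it does not spring back.
- circle (a point): centre of the purple circle (67 mm diameter) painted on the carrier's flat deck, at deck height (24 mm above the table); the pile belongs here. Axes as the incubator's. The deck is 92 mm (x) by 104 mm (y).
- tail (a point): middle of the outer face of the upturned lip at the carrier's tail, 40 mm above the table and 55 mm behind the circle's centre (-y); the lip is 80 mm wide and reaches from 18 to 58 mm above the table. The push stick's pad bears against this face.
- sash (a joint): how far (m) the sash door over the mouth is lowered: 0 fully raised, 0.090 fully shut (starts at 0 to 0.012). Counterbalanced: stays where left; about 5 N pushes it down (more when fast).
- sash_grip (a point): middle of the top face of the blue rail along the sash's top edge (130 mm along x, 32 mm deep, 12 mm thick, sticking out to the front); press down here. It moves with the sash: about 209 mm above the table when raised, 119 mm when shut. The hood's front face is 25 mm behind this point (+y).
- stick: push stick: orange handle 18 mm wide, 26 mm high, 115 mm long, then a thin steel shaft and a black rubber pad 44 mm wide and 26 mm high at its tip; 190 mm long overall, about 120 g. Origin at underside, in the handle's middle part (handle from x = -65 to 50 mm, pad face at x = +126 mm); +x towards the pad, z up. Its centre of mass is 10 to 25 mm ahead of the origin. Held at the origin, the hand stays outside the mouth while the pad reaches in.
- mat: flat blue mat, fixed, 260 mm (x) by 160 mm (y), 3 mm thick; the push stick's place. Origin at the centre of its underside.
- drops_yellow: yellow dropper bottle, 24 mm diameter, 81 mm tall, standing; not part of the job. Origin at its underside
- drops_blue: blue dropper bottle, 24 mm diameter, 81 mm tall, standing; not part of the job. Origin at its underside
- drops_clear: amber dropper bottle, 24 mm diameter, 81 mm tall, standing; not part of the job. Origin at its underside
- marker: black-capped marker, 135 mm long, 16 mm thick, lying along its x; not part of the job
- pen: blue pen, 135 mm long, 12 mm thick, lying along its x; not part of the job
- timer: white bench timer, 60 x 60 x 14 mm; not part of the job
Things that resemble listed ones, but are neither listed nor needed, are in the scene too. There is more than one size of the stick; the one meant has the size given above.

How it is judged (in metres and radians):
On the way, in this order (a step that is already met when the one before it is completed fails the run):
1. all the dishes lie in one square pile on the circle, the carrier still drawn out (horizontal distance between each of dish0, dish1, dish2, dish3 and circle below 0.012 m and angle between each of dish0, dish1, dish2, dish3's own z axis and vertical below 0.06 rad and z of dish0 in the frame of circle between -0.004 and 0.055 m and z of dish1 in the frame of circle between -0.004 and 0.055 m and z of dish2 in the frame of circle between -0.004 and 0.055 m and z of dish3 in the frame of circle between -0.004 and 0.055 m and horizontal distance between dish0 and dish1 below 0.006 m and horizontal distance between each of dish0, dish1 and dish2 below 0.006 m and horizontal distance between each of dish0, dish1, dish2 and dish3 below 0.006 m and linear speed of each of dish0, dish1, dish2, dish3 below 0.02 m/s and value of joint carrier below 0.06 m and contact force between the fingers and anything else below 0.3 N), for 0.2 s.
2. the carrier is home against the hidden stop, the pile still square, the sash still raised (horizontal distance between each of dish0, dish1, dish2, dish3 and circle below 0.012 m and angle between each of dish0, dish1, dish2, dish3's own z axis and vertical below 0.06 rad and z of dish0 in the frame of circle between -0.004 and 0.055 m and z of dish1 in the frame of circle between -0.004 and 0.055 m and z of dish2 in the frame of circle between -0.004 and 0.055 m and z of dish3 in the frame of circle between -0.004 and 0.055 m and horizontal distance between dish0 and dish1 below 0.006 m and horizontal distance between each of dish0, dish1 and dish2 below 0.006 m and horizontal distance between each of dish0, dish1, dish2 and dish3 below 0.006 m and value of joint carrier above 0.2065 m and value of joint sash below 0.05 m), for 0.2 s.
3. the sash door is fully lowered (value of joint sash above 0.086 m), for 0.2 s.
At the end, for the whole second after the job is handed in: every dish lies flat in one pile, their centres within 6 mm of one another seen from above and within 12 mm of the circle's centre; the carrier is within 3.5 mm of its stop; the sash is within 4 mm of shut; the stick lies flat with its handle's middle over the blue mat; all at rest (horizontal distance between each of dish0, dish1, dish2, dish3 and circle below 0.012 m and angle between each of dish0, dish1, dish2, dish3's own z axis and vertical below 0.06 rad and z of dish0 in the frame of circle between -0.004 and 0.055 m and z of dish1 in the frame of circle between -0.004 and 0.055 m and z of dish2 in the frame of circle between -0.004 and 0.055 m and z of dish3 in the frame of circle between -0.004 and 0.055 m and horizontal distance between dish0 and dish1 below 0.006 m and horizontal distance between each of dish0, dish1 and dish2 below 0.006 m and horizontal distance between each of dish0, dish1, dish2 and dish3 below 0.006 m and linear speed of each of dish0, dish1, dish2, dish3, stick below 0.02 m/s and value of joint carrier above 0.2065 m and value of joint sash above 0.086 m and x of stick in the frame of mat between -0.13 and 0.13 m and y of stick in the frame of mat between -0.08 and 0.08 m and angle between stick's own z axis and vertical below 0.1 rad and z of stick in the frame of mat below 0.012 m); the robot touches nothing.
It fails at once if the carrier is pushed in with the gripper or arm instead of the stick (value of joint carrier above 0.06 m and contact force between any of the fingers, the arm and carrier above 2 N).
It fails at once if the carrier is shoved: faster than 0.2 m/s (velocity of joint carrier above 0.2 m/s).
It fails at once if the stick is rammed against the carrier with more than 90 N (contact force between stick and carrier above 90 N).
It fails at once if another thing on the bench is moved more than 4 cm or a bottle is tipped over (distance of any of drops_yellow, drops_blue, drops_clear, marker, pen, timer from where it was at the start of the episode above 0.04 m or angle between any of drops_yellow, drops_blue, drops_clear's own z axis and vertical above 0.6 rad).
Of dish0, dish1, dish2, dish3 only 2 to 4 are there at a start; the rules pass over those that are not, and their reading is None.
At some moment in a run one of stick may be knocked a few centimetres aside while the robot is not near it.
Once in a run the grip may slacken for a moment while it holds something.
It also fails if it takes over 210 s, if anything falls off the work surface, if the arm or the gripper's body presses on something with over 40 N, if the wrist force passes 120 N, or if a joint passes its speed limit or range.

## Robot

A 6-joint arm with a two-finger parallel gripper is mounted at the origin on the work surface. World frame = base frame: x ahead of the robot, y to its left, z up, the work surface at z = 0. Lengths are in mm, angles in rad, forces in N, time in s.
With the tool pointing down it reaches from about 275 to 825 mm from the base axis. Payload 5.2 kg.
Tool frame: the origin (TCP) lies at the very end of the fingers, on their centre line; the grasp point (between the pads) lies 19 mm behind it; z points along the fingers, y is the direction in which the jaws open and shut (so a half turn about z gives the same grasp; the last joint's range is limited). The gripper opens to 93 mm and grips with 3 to 60 N. Pads are 15 mm wide; open, the fingers measure 128 mm over their backs; the gripper's body (75 mm by 188 mm) begins 65 mm behind the grasp point.
Start: joints at [1.003, 0.259, 1.535, -0, 1.348, -0.203], TCP at [196.198, 513.82, 218.653] pointing down, gripper open.
Joint ranges: [-3.14, 3.14], [-0.91, 2.08], [0.19, 2.58], [-1.22, 4.36], [0.22, 2.71], [-3.12, 3.12]. Speed limits (rad/s): [2.57, 2.57, 3.14, 3.14, 3.14, 3.14].

## Interface

Orientations are given as [roll, pitch, yaw] about the fixed x, y, z axes, in that order (R = Rz(yaw) Ry(pitch) Rx(roll)).
In Python, from bench import robot gives the robot as it stands. The module is installed in compiled form; this text tells all that it offers. Calls block until the motion is done:
- robot.move_ptp(position, orientation): joint-space move of the TCP to a pose.
- robot.move_linear(position, ori=None, speed=150, f_stop=None): straight line of the TCP; ori=None keeps the orientation; speed is the mean speed in mm/s. With f_stop (N) it stops when the force on the tool has changed by that much, and returns True; else False.
- robot.move_j(angles): joint-space move.
- robot.move_gripper(opening): opening from 0.0 (shut) to 1.0 (fully open); the grip force is fixed at half the most; returns when the fingers have stopped.
- robot.sleep(seconds).
- robot.inverse_kinematics(position, orientation): joint angles nearest the present ones, or None.
- robot.get_image(name): name is "scene" or "top" or "wrist"; returns a dict with "img" (420x560x3 uint8, blue, green, red), "fovy" (degrees; the focal length in pixels is half the picture's height over the tangent of half this angle, whatever the lens; pixels are square), "cx", "cy" (the principal point, pixels), "eye" and "orientation" of the camera in the world. Camera axes: x right, y down, z forward; pixel columns grow to the right and rows downward; lengths in mm; the calibration is good to about 2 mm. The wrist camera is an equidistant fisheye: a pixel r from the principal point sees the ray r / f radians off the axis. A picture is of the moment at which its call begins. There is no depth.
A pose or a line that the arm cannot do raises robot.MotionError and nothing moves.
- robot.hand_in(): hands the job in, once; it reports no verdict.
Readings, each from a call of its own:
- robot.current_t(): time.
- robot.current_qpos(): joint angles.
- robot.current_joint_vel(): joint speeds.
- robot.current_joint_efforts(): joint torques, N m.
- robot.current_tcp_pos(): TCP position.
- robot.current_eef_rot(): TCP orientation.
- robot.current_contact_force(): force on the tool from outside, world axes, zero at the start.
- robot.current_ft_torque(): the same for the moment, N m.
- robot.current_gripper_width(): opening from 0.0 (shut) to 1.0 (fully open).
Only numpy, scipy, OpenCV 4.12 (cv2) and the standard library are available. Lean on these libraries where they do the work, as an engineer would, in place of code of your own. Each camera call takes 0.05 s, during which the arm holds its last target.

## Working session

There is one attempt and no reset: what is moved stays moved. The work goes in short steps, each a Python script; the robot and the scene stay as the last script left them, time stands still between calls to the robot, and variables do not carry over. Pictures are saved under pics/ and viewed, and the job is handed in when it is done.

```bash
mkdir -p pics; ls; python3 - <<'E'
from bench import robot
import cv2
for n in ["scene","top","wrist"]:
    d=robot.get_image(n); cv2.imwrite(f"pics/{n}0.png",d["img"])
    print(n,d["fovy"],d["cx"],d["cy"],d["eye"],d["orientation"])
print(robot.current_t(),robot.current_tcp_pos(),robot.current_eef_rot())
E
```

```text
pics
scene 56.09015680078226 271.14349019961884 211.49064128739587 [1079.0806118  -642.94644921  861.21928585] [-2.26297396  0.01426417  0.7135534 ]
top 42.04903217620519 281.88476721828357 220.8811646580788 [ 372.82768921    4.29778176 1516.72143367] [-3.05423502 -0.02731159 -1.5570094 ]
wrist 65.70646984690485 280.1019998483717 208.32308200489402 [129.6625887  539.34876906 384.56354789] [2.88018313e+00 1.34066362e-03 1.20580211e+00]
0.15 [195.97743163 513.48121538 218.01621183] [-3.14025673e+00 -3.00755605e-04  2.77681249e+00]
```

View pics/scene0.png

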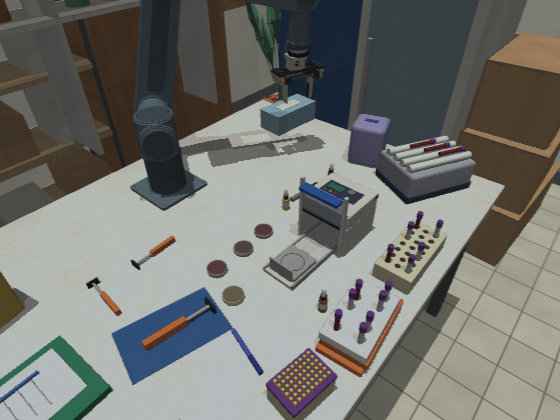

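View pics/top0.png

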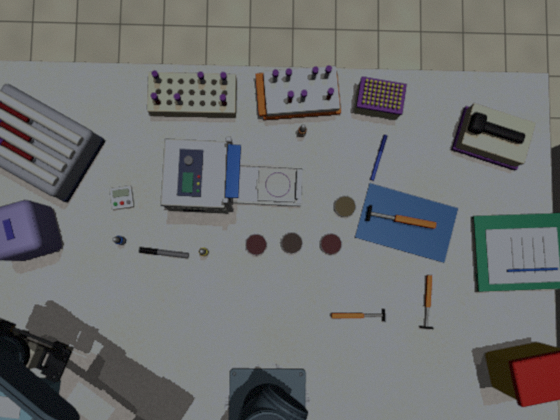

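View pics/wrist0.png

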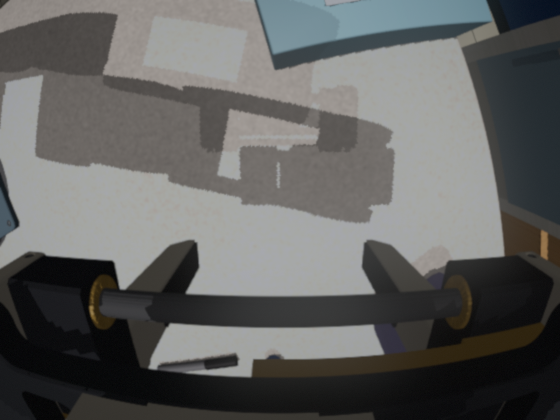

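```bash
cat > h.py <<'E'
import numpy as np, cv2
from scipy.spatial.transform import Rotation as R
from bench import robot
def f_of(d): return d["img"].shape[0]/2/np.tan(np.radians(d["fovy"])/2)
def ray(d,u,v,fish=False):
    f=f_of(d); x=(u-d["cx"])/f; y=(v-d["cy"])/f
    if fish:
        r=np.hypot(x,y); s=np.sin(r)/r if r>1e-9 else 1.; c=np.array([x*s,y*s,np.cos(r)])
    else: c=np.array([x,y,1.])
    return R.from_euler('xyz',d["orientation"]).apply(c)
def on_z(d,u,v,z,fish=False):
    r=ray(d,u,v,fish); e=np.array(d["eye"]); return e+r*(z-e[2])/r[2]
def proj(d,p,fish=False):
    c=R.from_euler('xyz',d["orientation"]).inv().apply(np.array(p,float)-np.array(d["eye"])); f=f_of(d)
    if fish:
        rr=np.hypot(c[0],c[1]); th=np.arctan2(rr,c[2]); k=th/rr if rr>1e-9 else 0
        return np.array([d["cx"]+f*k*c[0],d["cy"]+f*k*c[1]])
    return np.array([d["cx"]+f*c[0]/c[2],d["cy"]+f*c[1]/c[2]])
def crop(img,x0,y0,x1,y1,s,name):
    cv2.imwrite("pics/"+name,cv2.resize(img[y0:y1,x0:x1],None,fx=s,fy=s,interpolation=cv2.INTER_CUBIC))
E
python3 - <<'E'
from h import *
d=robot.get_image("top"); im=d["img"]
crop(im,210,120,470,340,3,"topc.png")
hsv=cv2.cvtColor(im,cv2.COLOR_BGR2HSV)
m=cv2.inRange(hsv,(5,130,110),(18,255,255))
for c in cv2.findContours(m,0,2)[0]:
    if cv2.contourArea(c)<30: continue
    r=cv2.minAreaRect(c); b=cv2.boxPoints(r)
    P=np.array([on_z(d,u,v,20)[:2] for u,v in b]); print("orange",r[0],[np.linalg.norm(P[i]-P[i-1]).round() for i in (0,1)],P.mean(0).round())
E
```

```text
orange (347.5, 315.0) [np.float64(85.0), np.float64(11.0)] [ 251. -217.]
orange (428.9212951660156, 290.995849609375) [np.float64(10.0), np.float64(82.0)] [ 318. -440.]
orange (415.5641784667969, 221.16619873046875) [np.float64(111.0), np.float64(14.0)] [ 510. -405.]
orange (260.00152587890625, 93.52767944335938) [np.float64(118.0), np.float64(18.0)] [862.  32.]
```

View pics/topc.png

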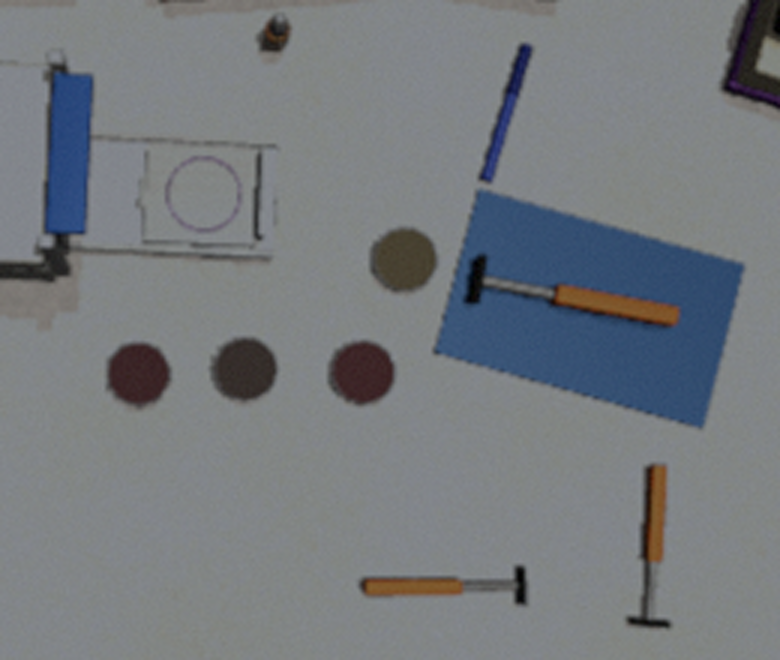

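```bash
cat >> h.py <<'E'
def dishes(d,z=13,box=(230,190,380,270)):
    hsv=cv2.cvtColor(d["img"],cv2.COLOR_BGR2HSV); x0,y0,x1,y1=box
    m=np.zeros(hsv.shape[:2],np.uint8); m[y0:y1,x0:x1]=cv2.inRange(hsv,(0,0,0),(255,255,105))[y0:y1,x0:x1]
    out=[]
    for c in cv2.findContours(m,0,2)[0]:
        if cv2.contourArea(c)<150: continue
        (u,v),(a,b),_=cv2.fitEllipse(c); out.append((u,v,a,b,on_z(d,u,v,z)))
    return out
E
python3 - <<'E'
from h import *
np.set_printoptions(precision=1,suppress=True)
d=robot.get_image("top"); im=d["img"]
print(im[240:246,288:294].mean(2)[0], im[270,290])
for o in dishes(d): print(o, im[int(o[1]),int(o[0])])
hsv=cv2.cvtColor(im,cv2.COLOR_BGR2HSV)
b=im[...,0].astype(int)+im[...,2]-2*im[...,1].astype(int)
sub=b[165:205,255:305]; m=np.zeros(im.shape[:2],np.uint8); m[165:205,255:305]=(sub>12)*255
cv2.imwrite("pics/pm.png",cv2.resize(m[150:210,240:310],None,fx=8,fy=8))
ys,xs=np.nonzero(m); e=cv2.fitEllipse(np.c_[xs,ys].astype(np.float32)); print("circle",e,len(xs),on_z(d,*e[0],24))
mb=cv2.inRange(hsv,(100,130,60),(125,255,255))
for c in cv2.findContours(mb,0,2)[0]:
    if cv2.contourArea(c)<200: continue
    r=cv2.minAreaRect(c); print("blue",r, [on_z(d,*p,3)[:2] for p in cv2.boxPoints(r)], [on_z(d,*p,205)[:2] for p in cv2.boxPoints(r)])
E
```

```text
[45.7 47.  45.  47.7 47.3 46.7] [136 135 132]
(255.52700805664062, 244.3600311279297, 20.881919860839844, 21.34784507751465, array([439.2,  36.6,  13. ])) [42 40 61]
(330.0325927734375, 243.72784423828125, 21.127626419067383, 21.983646392822266, array([ 444. , -168.8,   13. ])) [39 39 62]
(290.95648193359375, 242.75247192382812, 20.560810089111328, 22.033159255981445, array([445. , -60.8,  13. ])) [43 44 53]
(343.71124267578125, 206.3197784423828, 20.66541862487793, 22.74384880065918, array([ 548.5, -206.3,   13. ])) [51 67 73]
circle ((277.3790588378906, 184.1279296875), (24.077808380126953, 24.381900787353516), 14.932088851928711) 79 [605.7 -20.8  24. ]
blue ((406.2801513671875, 222.51226806640625), (91.65453338623047, 54.5648193359375), 15.83238697052002) [array([ 466.3, -238.8]), array([ 614.7, -280.5]), array([ 548.2, -529.7]), array([ 400.3, -485.7])] [array([ 453.8, -206.4]), array([ 582.5, -242.5]), array([ 524.8, -458.4]), array([ 396.7, -420.3])]
blue ((232.4900360107422, 170.6995086669922), (12.833968162536621, 53.08369064331055), 2.862405300140381) [array([570.5, 124.8]), array([720.7, 120.8]), array([719.6,  84.9]), array([569.3,  89.2])] [array([544.1, 108.8]), array([674.3, 105.3]), array([673.3,  74.1]), array([543.1,  77.8])]
```

View pics/pm.png

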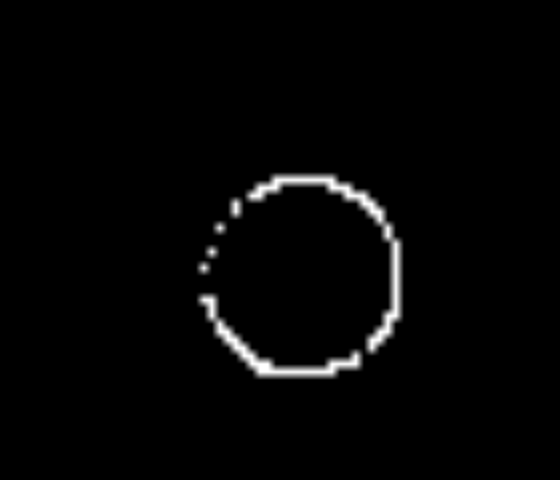

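```bash
cat >> h.py <<'E'
PI=np.pi; Y0=-0.027; PLY=-PI/2+Y0
def o(yaw): return [PI,0,yaw]
CIR=np.array([605.7,-20.8])
E
python3 - <<'E'
from h import *
np.set_printoptions(precision=2,suppress=True)
for p,ys in [((444,-169,4),(0,PI,PLY)),((439,37,4),(0,PI,PLY)),((548.5,-206,4),(0,PI,PLY)),((605.7,-21,28),(PLY,)),((608,90,120),(0,PI,Y0)),((603,-130,30),(PLY,)),((510,-405,20),(PLY-.27,))]:
    for y in ys: print(p,round(y,2),robot.inverse_kinematics(p,o(y)))
robot.move_ptp([330,230,320],o(PI))
robot.move_ptp([444,-168.8,130],o(PI) if robot.inverse_kinematics([444,-168.8,4],o(PI)) is not None else o(0))
print(robot.current_t(),robot.current_qpos())
d=robot.get_image("wrist"); cv2.imwrite("pics/w1.png",d["img"]); print(d["eye"])
print(proj(d,[444,-168.8,15],True))
E
```

```text
(444, -169, 4) 0 [-0.6   0.39  1.97 -0.    0.78  0.97]
(444, -169, 4) 3.14 [-0.6   0.39  1.97  0.    0.78 -2.17]
(444, -169, 4) -1.6 [-0.6   0.39  1.97 -0.    0.78  2.57]
(439, 37, 4) 0 [-0.17  0.35  2.05 -0.    0.75  1.4 ]
(439, 37, 4) 3.14 [-0.17  0.35  2.05  0.    0.75 -1.74]
(439, 37, 4) -1.6 [-0.17  0.35  2.05 -0.    0.75  3.  ]
(548.5, -206, 4) 0 [-0.55  0.54  1.69 -0.    0.91  1.02]
(548.5, -206, 4) 3.14 [-0.55  0.54  1.69  0.    0.91 -2.12]
(548.5, -206, 4) -1.6 [-0.55  0.54  1.69 -0.    0.91  2.62]
(605.7, -21, 28) -1.6 [-0.22  0.54  1.62 -0.    0.99  2.95]
(608, 90, 120) 0 [-0.03  0.45  1.51 -0.    1.19  1.54]
(608, 90, 120) 3.14 [-0.03  0.45  1.51  0.    1.19 -1.61]
(608, 90, 120) -0.03 [-0.03  0.45  1.51 -0.    1.19  1.56]
(603, -130, 30) -1.6 [-0.39  0.55  1.59 -0.    1.    2.78]
(510, -405, 20) -1.87 [-0.84  0.61  1.5  -0.    1.03  2.6 ]
3.1667 [-0.6   0.21  1.84  0.    1.1  -2.17]
[ 373.21 -167.88  296.96]
[278.99 202.97]
```

View pics/w1.png

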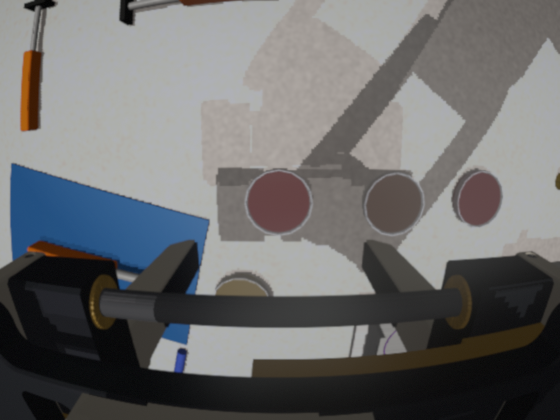

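```bash
cat >> h.py <<'E'
def squeeze(x,y,yaw=Y0,zt=5,op=0.82):
    robot.move_gripper(op)
    robot.move_ptp([x,y,45],o(yaw))
    robot.move_linear([x,y,zt],speed=100)
    robot.move_gripper(0.3); w=robot.current_gripper_width()
    robot.move_gripper(op)
    robot.move_linear([x,y,45],speed=150)
    return w
def pick(x,y,zt=5,op=0.82):
    robot.move_ptp([x,y,45],o(PLY))
    robot.move_linear([x,y,zt],speed=100)
    robot.move_gripper(0.3); w=robot.current_gripper_width()
    robot.move_linear([x,y,150],speed=200)
    return w
def place(i,zt=5,op=0.82):
    z=24+15*i+zt
    robot.move_ptp([*CIR,z+45],o(PLY))
    w=robot.current_gripper_width()
    robot.move_linear([*CIR,z+8],speed=80)
    s=robot.move_linear([*CIR,z-1.5],speed=15,f_stop=3)
    zz=robot.current_tcp_pos()
    robot.sleep(.2); robot.move_gripper(op); robot.sleep(.1)
    robot.move_linear([*CIR,z+60],speed=100)
    return w,s,zz
E
python3 - <<'E'
from h import *
x,y=444,-168.8
print(squeeze(x,y,yaw=PI)); print(pick(x,y)); print(robot.current_tcp_pos(),robot.current_t())
robot.move_ptp([*CIR,150],o(PLY))
print(place(0)); print(robot.current_t())
d=robot.get_image("top"); cv2.imwrite("pics/t2.png",d["img"]); crop(d["img"],200,110,400,280,4,"t2c.png")
d=robot.get_image("wrist"); cv2.imwrite("pics/w2.png",d["img"])
E
```

```text
0.6384603841995156
0.6336013470042395
[ 443.25321233 -168.3140946   148.96583779] 11.8917
(0.6374731892521078, True, array([605.7577364 , -20.80658237,  29.59181559]))
15.8917
```

View pics/w2.png

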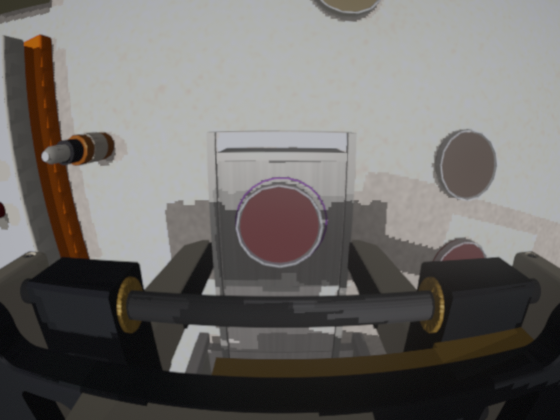

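View pics/t2c.png

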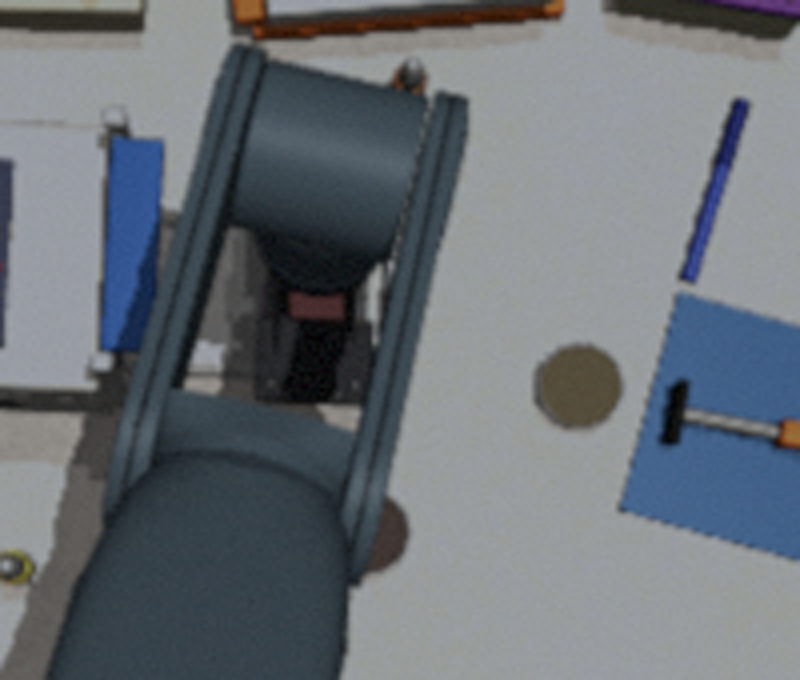

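```bash
python3 - <<'E'
from h import *
d=robot.get_image("wrist"); im=d["img"]
t=np.linspace(0,2*PI,60)
for c,r,z,col in [(CIR,33.5,24,(0,255,0)),(CIR,30,39,(255,255,0))]:
    for a in t: 
        u,v=proj(d,[c[0]+r*np.cos(a),c[1]+r*np.sin(a),z],True); cv2.circle(im,(int(u),int(v)),0,col,-1)
crop(im,180,110,380,310,3,"w2c.png")
E
```

```text
(no output)
```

View pics/w2c.png

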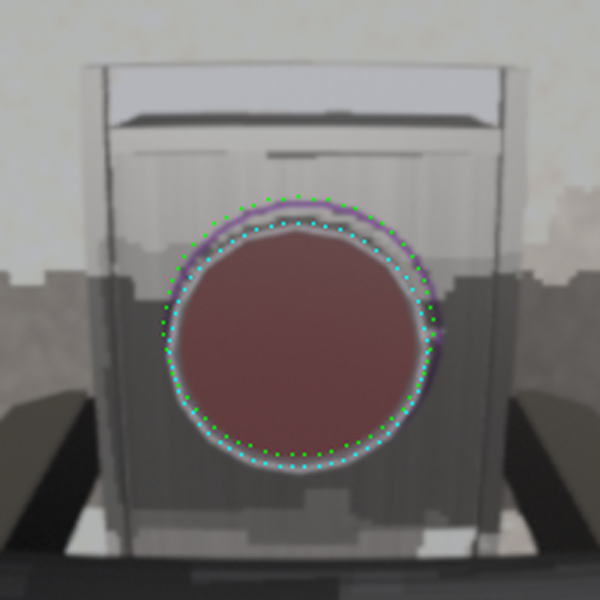

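```bash
python3 - <<'E'
from h import *
for i,(x,y) in enumerate([(548.5,-206.3),(445,-60.8)],1):
    robot.move_linear([*CIR,150],speed=250)
    robot.move_ptp([x,y,120],o(Y0))
    print(squeeze(x,y,zt=6 if i==1 else 5)); print(pick(x,y)); 
    robot.move_ptp([*CIR,150],o(PLY))
    print(place(i),robot.current_t())
    d=robot.get_image("wrist"); cv2.imwrite(f"pics/w3_{i}.png",d["img"])
E
```

```text
0.6307914260687415
0.6349328057294769
(0.6395906673718803, True, array([605.76714774, -20.79277633,  44.68463425])) 27.7583
0.6366928481316615
0.6382511330575612
(0.6385725057812031, True, array([605.77691671, -20.80349698,  59.58060304])) 39.1917
```

View pics/w3_1.png

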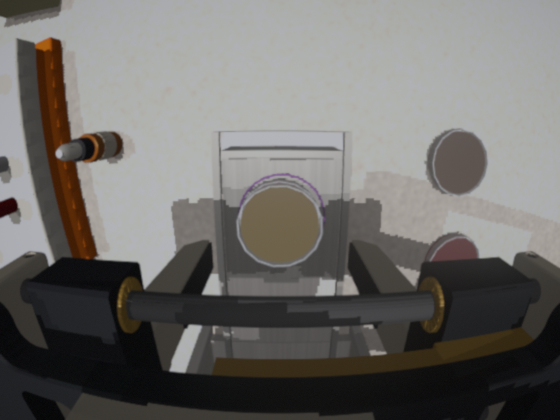

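View pics/w3_2.png

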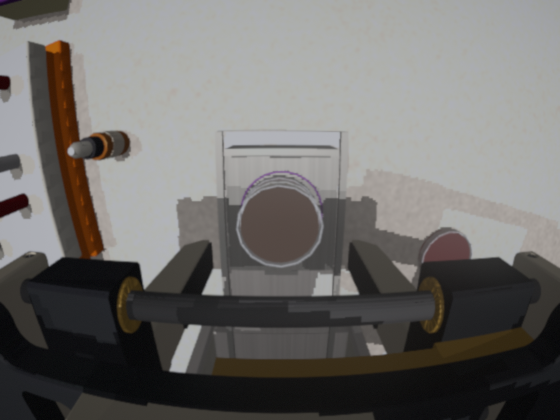

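Both dishes landed centred at about (279,225). The fourth dish is at (446,250).

```bash
python3 - <<'E'
from h import *
i=3; x,y=(439.2,36.6)
robot.move_linear([*CIR,150],speed=250)
robot.move_ptp([x,y,120],o(Y0))
print(squeeze(x,y)); print(pick(x,y)); 
robot.move_ptp([*CIR,150],o(PLY))
print(place(i),robot.current_t())
d=robot.get_image("wrist"); cv2.imwrite(f"pics/w3_{i}.png",d["img"])
robot.move_linear([*CIR,170],speed=250)
robot.move_ptp([420,-330,250],o(PLY-.2))
for n in("top","scene"):
    d=robot.get_image(n); cv2.imwrite(f"pics/{n}4.png",d["img"])
    if n=="top": crop(d["img"],210,120,470,340,3,"top4c.png")
    else: crop(d["img"],230,160,400,300,4,"scene4c.png")
E
```

```text
0.6407215174580108
0.6353931228570825
(0.6366908384402266, True, array([605.74849837, -20.80694291,  74.54277203])) 50.3917
```

View pics/top4c.png

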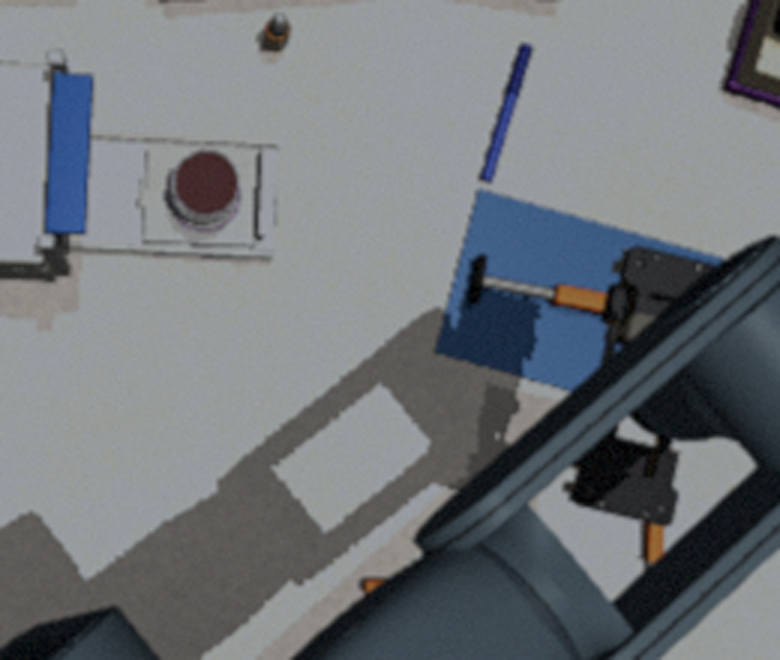

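View pics/scene4c.png

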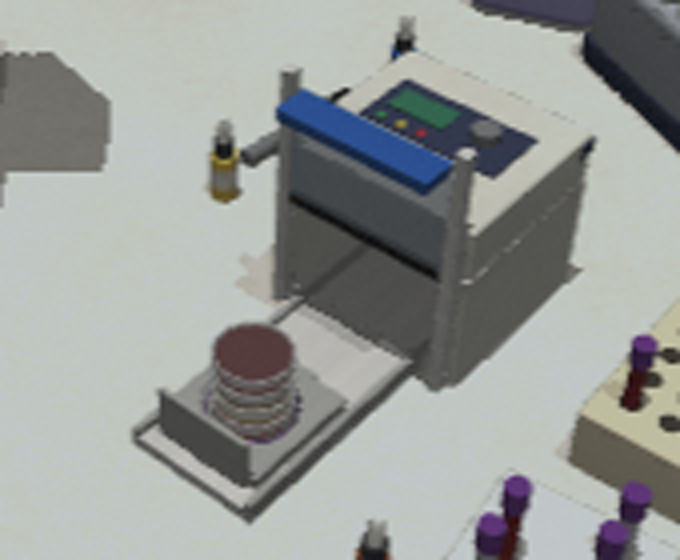

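View pics/w3_3.png

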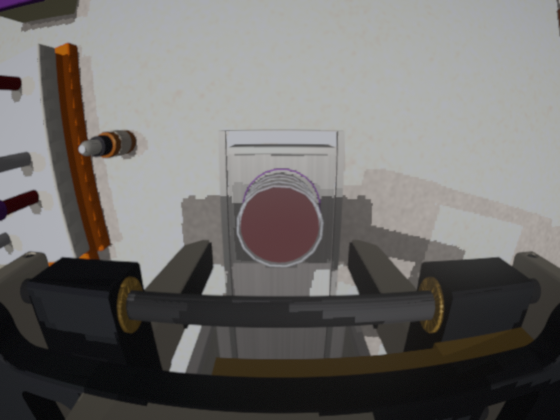

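```bash
cat >> h.py <<'E'
def stick(d,zo=3):
    hsv=cv2.cvtColor(d["img"],cv2.COLOR_BGR2HSV); 
    m=cv2.inRange(hsv,(5,130,90),(20,255,255)); best=None
    for c in cv2.findContours(m,0,2)[0]:
        if cv2.contourArea(c)<30: continue
        r=cv2.minAreaRect(c); b=cv2.boxPoints(r); P=np.array([on_z(d,u,v,zo+26)[:2] for u,v in b])
        L=sorted([np.linalg.norm(P[i]-P[i-1]) for i in(0,1)])
        print("st",np.round(r[0],1),np.round(L),P.mean(0).round(1))
        if P.mean(0)[0]<700 and L[1]>98: best=(c,P.mean(0),L,r)
    c,h,L,r=best
    hu,hv=r[0]
    g=cv2.inRange(hsv,(0,0,0),(255,255,45)); mm=np.zeros_like(g); cv2.circle(mm,(int(hu),int(hv)),65,255,-1); cv2.circle(mm,(int(hu),int(hv)),35,0,-1)
    g&=mm; pads=[]
    for c in cv2.findContours(g,0,2)[0]:
        if cv2.contourArea(c)<15: continue
        rr=cv2.minAreaRect(c); print("pad?",rr,cv2.contourArea(c), on_z(d,*rr[0],zo+20)[:2].round(1)); pads.append((cv2.contourArea(c),on_z(d,*rr[0],zo+26)[:2],rr))
    return h,L,r,pads
E
python3 - <<'E'
from h import *
robot.move_ptp([420,0,250],o(PLY))
d=robot.get_image("top"); cv2.imwrite("pics/top5.png",d["img"]); crop(d["img"],350,170,470,270,6,"t5c.png")
h,L,r,p=stick(d); print(h,L,r)
print(robot.current_t())
E
```

```text
st [347.5 315. ] [11. 84.] [ 251.3 -215.5]
st [428.5 291. ] [12. 82.] [ 318.6 -436.6]
st [415.1 221.4] [ 16. 113.] [ 508.2 -401.4]
st [260.2  93.6] [ 21. 118.] [859.   30.8]
pad? ((473.1289367675781, 232.49044799804688), (31.06304359436035, 2.1053431034088135), 85.76361083984375) 23.5 [ 480.6 -564.4]
pad? ((368.219970703125, 212.95997619628906), (4.101219654083252, 14.566399574279785), 8.130102157592773) 44.0 [ 530.1 -272.8]
[ 508.15027297 -401.38150347] [np.float64(16.22430011399396), np.float64(112.5136035964627)] ((415.10943603515625, 221.4256134033203), (40.79043960571289, 5.847253322601318), 10.784297943115234)
53.5167
```

View pics/t5c.png

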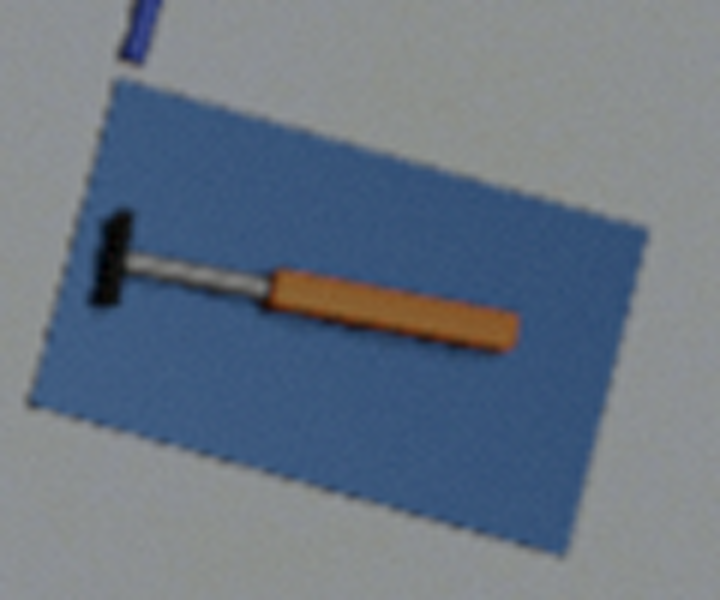

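```bash
cat >> h.py <<'E'
E2=np.array([-np.sin(Y0),np.cos(Y0)]); TAIL=np.array([603.4,-75.2])
SY=1.402; SO=np.array([509.5,-394.0]); SG=SO+10*np.array([np.cos(SY),np.sin(SY)]); SYT=SY-PI
E
python3 - <<'E'
from h import *
robot.move_gripper(0.5)
robot.move_ptp([*SG,140],o(SYT)); 
d=robot.get_image("wrist"); cv2.imwrite("pics/w6.png",d["img"]); print(proj(d,[*SG,29],True))
robot.move_linear([*SG,40],speed=150); robot.move_linear([*SG,5.5],speed=60)
robot.move_gripper(0.0); print(robot.current_gripper_width()*93)
robot.move_linear([*SG,60],speed=60); robot.move_linear([*SG,200],speed=200)
P=TAIL-(116+20)*E2
robot.move_ptp([*P,200],o(PLY))
print(robot.current_gripper_width()*93,robot.current_contact_force(),robot.current_t())
d=robot.get_image("scene"); cv2.imwrite("pics/s6.png",d["img"]); crop(d["img"],150,100,400,300,3,"s6c.png")
E
```

```text
[281.14550955 203.33706533]
17.577261005912934
17.71562025041308 [-0.20160348 -1.11129261 -1.10379141] 60.5917
```

View pics/w6.png

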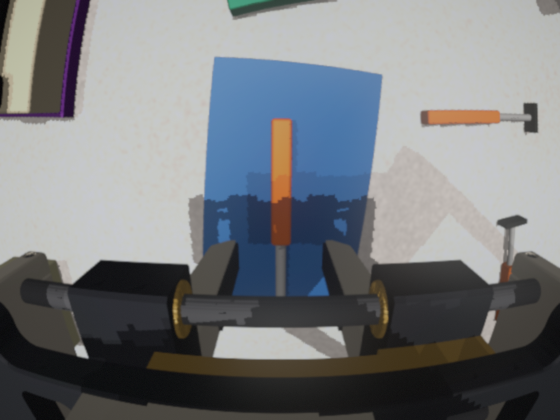

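View pics/s6c.png

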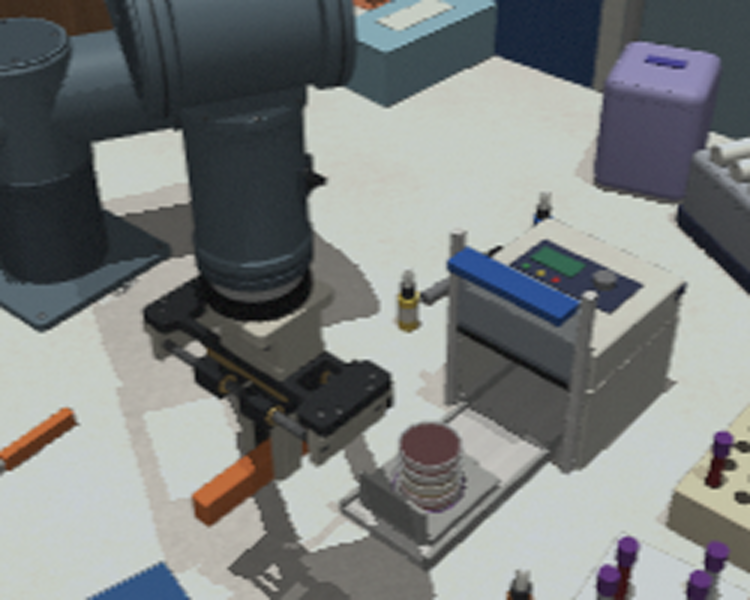

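```bash
python3 - <<'E'
from h import *
P=TAIL-(116+20)*E2
robot.move_linear([*P,80],speed=150); print(robot.move_linear([*P,30],speed=60,f_stop=8))
d=robot.get_image("scene"); cv2.imwrite("pics/s7.png",d["img"]); crop(d["img"],200,170,360,310,5,"s7c.png")
print(proj(d,[*TAIL,40]),robot.current_tcp_pos(),robot.current_t())
E
```

```text
False
[279.67625298 268.91341073] [ 600.10260251 -211.38641048   30.48363316] 62.625
```

View pics/s7c.png

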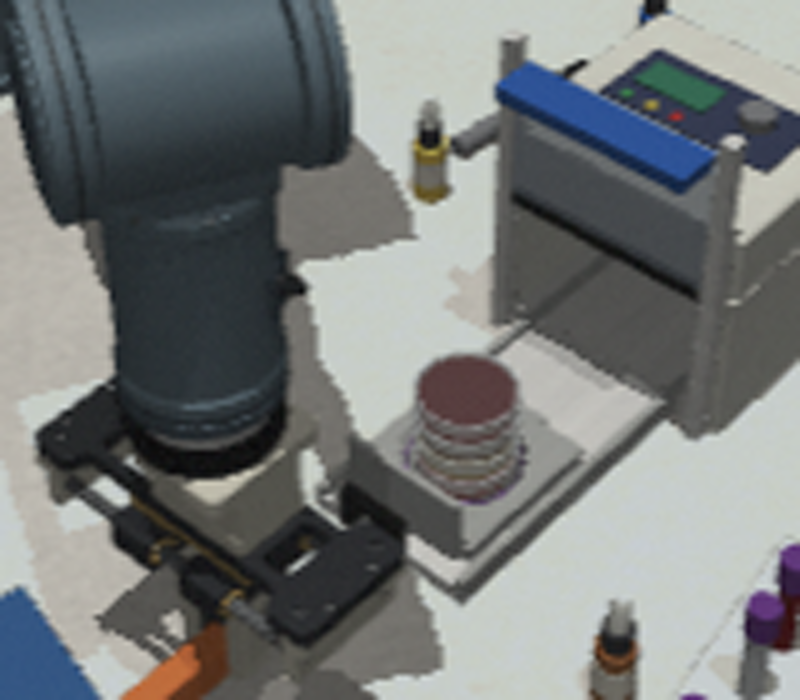

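```bash
python3 - <<'E'
from h import *
P=TAIL-(116+20)*E2
z=29.5; s=0
for k in range(5):
    s+=12; Q=P+s*E2
    r=robot.move_linear([*Q,z],speed=25,f_stop=15)
    f=robot.current_contact_force(); print(s,r,np.round(f,1),round(robot.current_gripper_width()*93,1))
    if r: break
d=robot.get_image("scene"); cv2.imwrite("pics/s8.png",d["img"]); crop(d["img"],200,170,360,310,5,"s8c.png")
print(robot.current_tcp_pos(),robot.current_t())
E
```

```text
12 False [ 0.3 -0.7 -0.6] 17.8
24 False [ 0.3 -1.7 -1.4] 17.3
36 False [-1.1 -0.  -1.8] 17.5
48 False [-1.  -0.1 -0.4] 17.7
60 False [-0.1 -0.3 -0.6] 17.6
[ 601.32472892 -150.5213952    29.41578841] 65.8417
```

View pics/s8c.png

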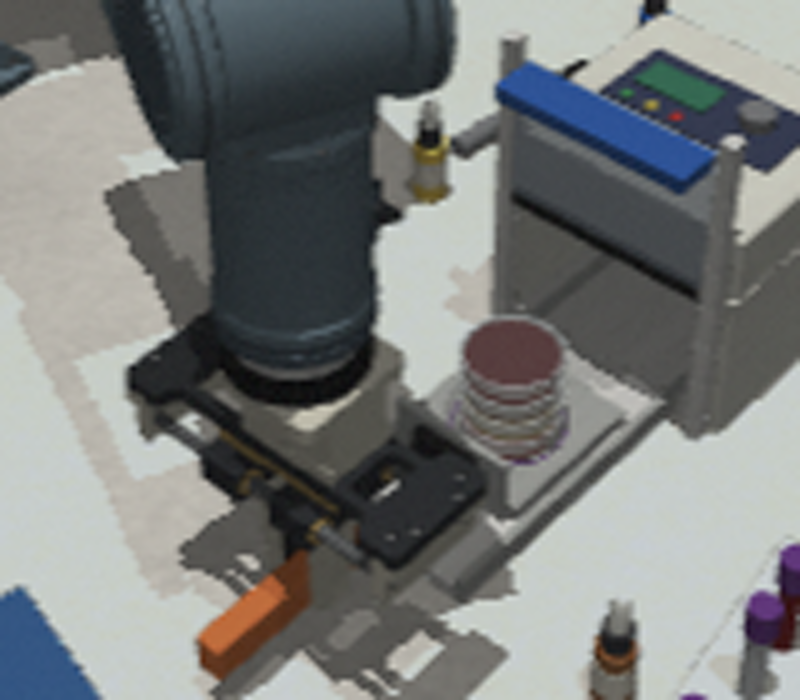

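```bash
python3 - <<'E'
from h import *
P=TAIL-(116+20)*E2
z=29.5; s=60
while s<180:
    s+=10; Q=P+s*E2
    r=robot.move_linear([*Q,z],speed=22,f_stop=15)
    if r: print("hit",s); break
f=robot.current_contact_force(); print(s,np.round(f,1),round(robot.current_gripper_width()*93,1))
d=robot.get_image("scene"); cv2.imwrite("pics/s9.png",d["img"]); crop(d["img"],200,150,360,290,5,"s9c.png")
d=robot.get_image("top"); crop(d["img"],200,120,360,240,5,"t9c.png")
print(robot.current_tcp_pos(),robot.current_t())
E
```

```text
180 [-0.1  0.7 -1.5] 17.6
[604.52100858 -30.70816153  29.40074482] 73.2417
```

View pics/s9c.png

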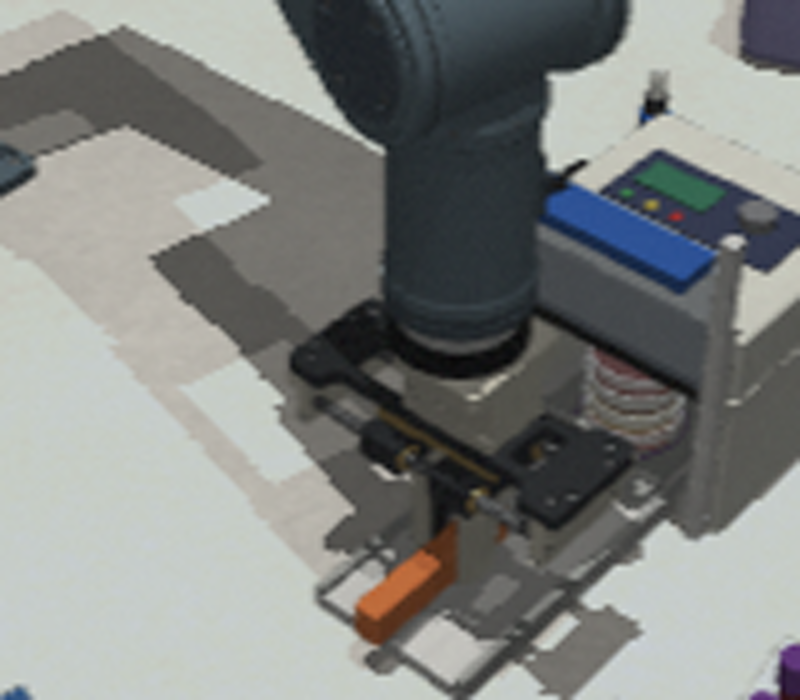

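View pics/t9c.png

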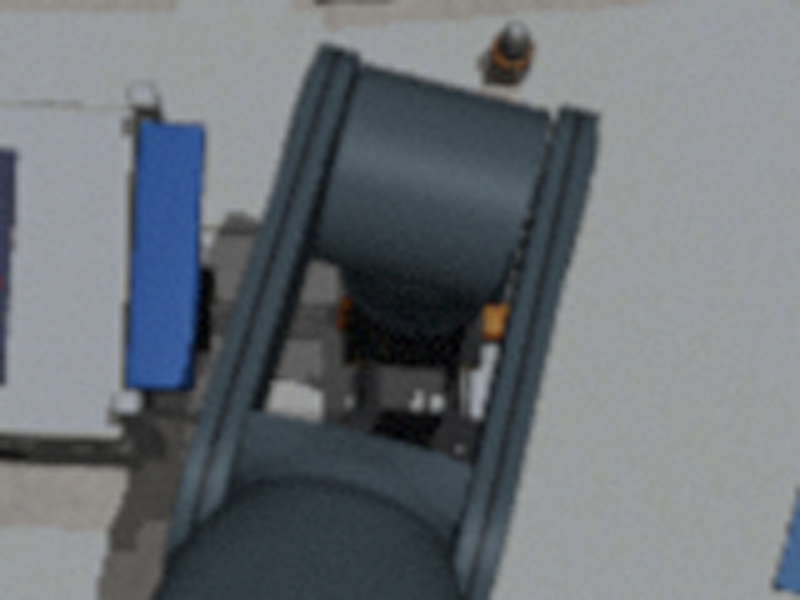

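View pics/s9.png

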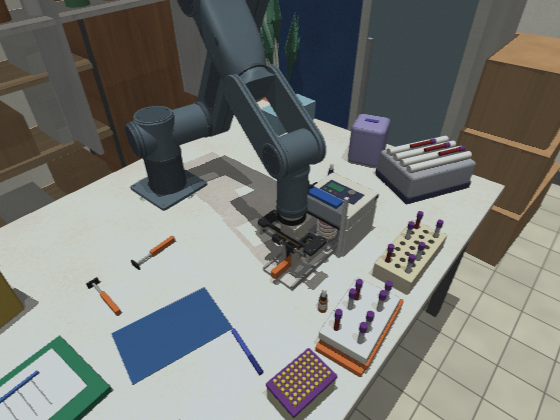

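```bash
python3 - <<'E'
from h import *
d=robot.get_image("scene")
for z in (110,150,200,250,300,350,400): print(z,proj(d,[604.5,-31,z]))
E
```

```text
110 [290.3862545  242.42122507]
150 [290.64014315 231.60080196]
200 [290.97542828 217.31135989]
250 [291.33243577 202.09613756]
300 [291.7133473  185.86215418]
350 [292.12064684 168.5035463 ]
400 [292.55717486 149.89925661]
```

```bash
python3 - <<'E'
from h import *
P=TAIL-(116+20)*E2
z=29.5; s=180
while s<262:
    s+=6; Q=P+s*E2
    r=robot.move_linear([*Q,z],speed=16,f_stop=10)
    if r: print("hit",s); break
f=robot.current_contact_force(); print(s,np.round(f,1),round(robot.current_gripper_width()*93,1),robot.current_tcp_pos())
t=robot.current_tcp_pos()
print(((np.array(t[:2])-P)@E2))
d=robot.get_image("scene"); cv2.imwrite("pics/s10.png",d["img"]); crop(d["img"],200,150,360,290,5,"s10c.png")
print(robot.current_t())
E
```

```text
hit 234
234 [ 0.6 -1.2 -0.6] 17.6 [605.55405954  17.46975103  29.07509112]
228.69412749575727
77.8083
```

View pics/s10c.png

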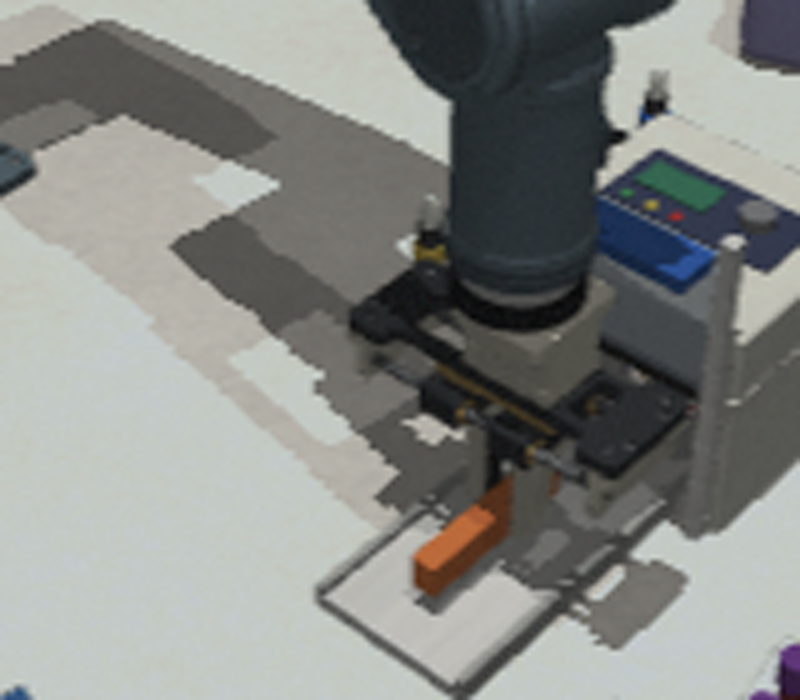

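```bash
python3 - <<'E'
from h import *
P=TAIL-(116+20)*E2
z=29.5
for fs in (12,18):
    robot.move_linear([*(P+222*E2),z],speed=20)
    r=robot.move_linear([*(P+238*E2),z],speed=12,f_stop=fs)
    print(r,(np.array(robot.current_tcp_pos()[:2])-P)@E2,np.round(robot.current_contact_force(),1),robot.current_gripper_width()*93)
robot.sleep(.3)
print(robot.move_linear([*(P+150*E2),z],speed=100))
robot.move_linear([*(P+60*E2),z],speed=150)
d=robot.get_image("scene"); cv2.imwrite("pics/s11.png",d["img"]); crop(d["img"],200,150,380,290,4,"s11c.png")
print(robot.current_t())
E
```

```text
True 228.5919492890501 [ 1.  -2.3  0.2] 18.166099774348112
True 228.44180533472849 [ 1.  -2.8 -0.2] 17.85176578975321
False
82.4833
```

View pics/s11c.png

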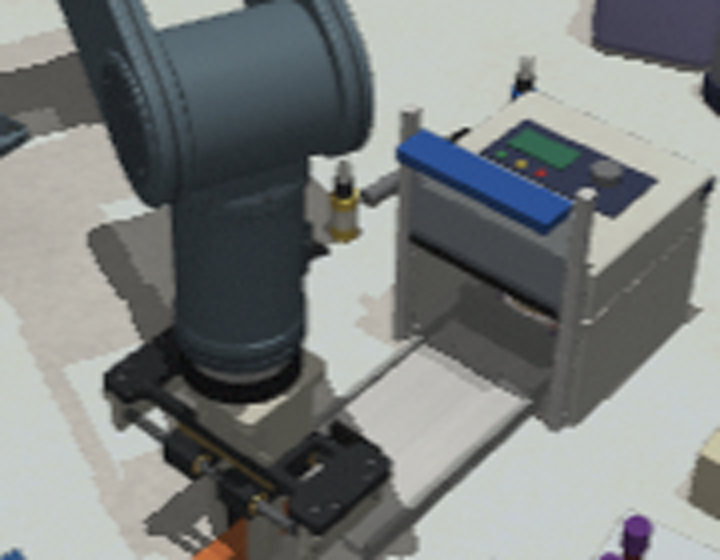

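```bash
python3 - <<'E'
from h import *
P=TAIL-(116+20)*E2
robot.move_linear([*P,29.5],speed=150); robot.move_linear([*P,200],speed=200)
robot.move_ptp([*SG,120],o(SYT))
robot.move_linear([*SG,25],speed=120)
print(robot.move_linear([*SG,4.5],speed=15,f_stop=3),robot.current_tcp_pos())
robot.move_gripper(0.5); robot.sleep(.2)
robot.move_linear([*SG,140],speed=150)
d=robot.get_image("wrist"); cv2.imwrite("pics/w12.png",d["img"])
robot.move_ptp([420,0,280],o(PLY))
d=robot.get_image("top"); cv2.imwrite("pics/t12.png",d["img"]); crop(d["img"],210,120,470,340,3,"t12c.png")
print(stick(d)[:2],robot.current_t())
d=robot.get_image("scene"); cv2.imwrite("pics/s12.png",d["img"]); crop(d["img"],290,160,400,260,6,"s12c.png")
E
```

```text
True [ 511.1199365  -384.05525899    5.68585902]
st [347.5 315. ] [11. 84.] [ 251.3 -215.5]
st [428.5 291. ] [12. 82.] [ 318.6 -436.6]
st [415.  221.4] [ 16. 113.] [ 508.2 -401.1]
st [260.2  93.7] [ 21. 117.] [858.9  30.8]
pad? ((473.1659851074219, 232.48895263671875), (31.06437110900879, 1.9955700635910034), 86.18592071533203) 27.0 [ 480.6 -564.5]
pad? ((368.3077087402344, 212.9615478515625), (4.118439197540283, 14.708709716796875), 11.309932708740234) 43.0 [ 530.1 -273.1]
(array([ 508.19075154, -401.12629429]), [np.float64(16.191179920701295), np.float64(113.02573410303701)]) 90.5667
```

View pics/t12c.png

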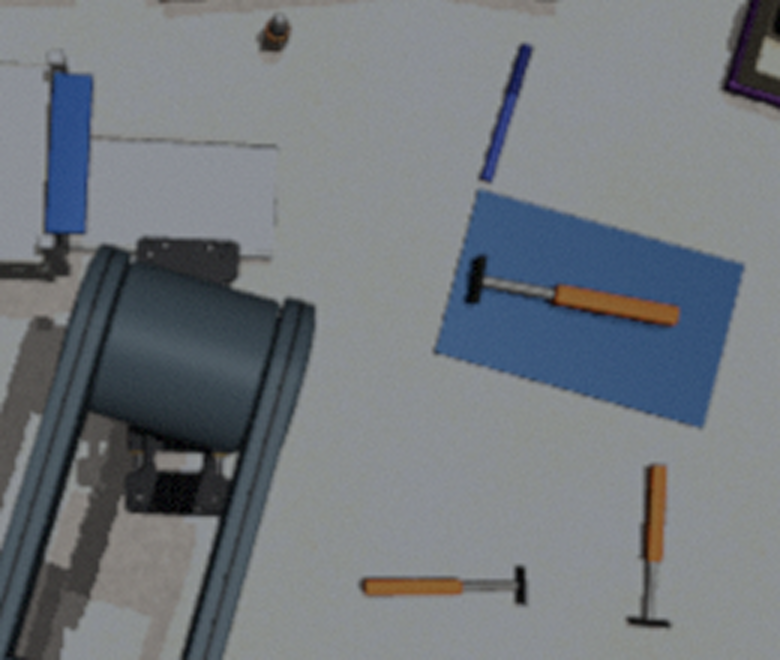

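View pics/s12c.png

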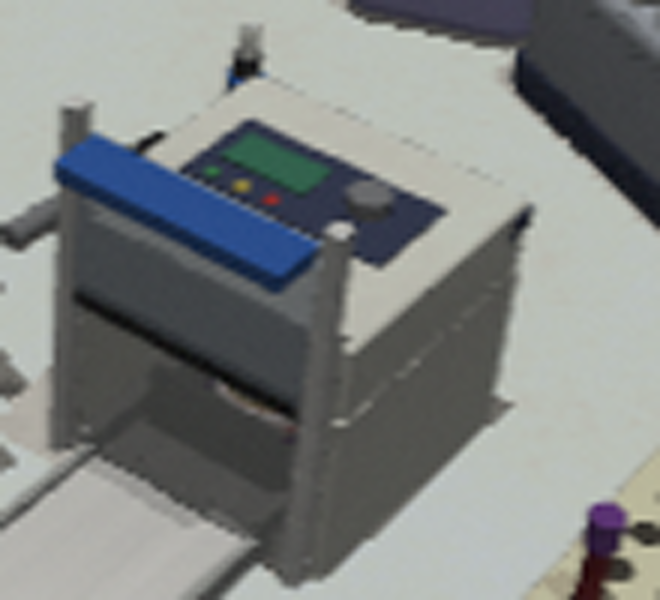

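View pics/w12.png

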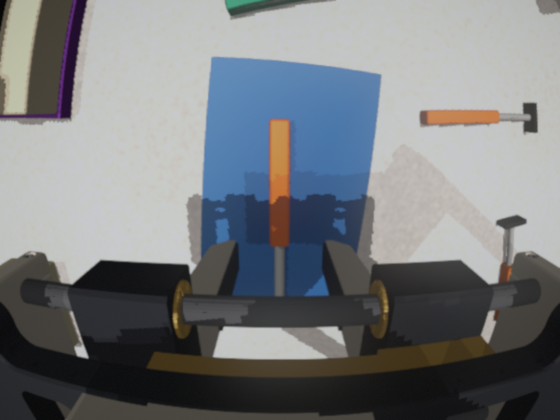

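```bash
python3 - <<'E'
from h import *
for a in (.8,.6,.4):
  for base in (PLY,PLY+PI):
    ori=(R.from_euler('x',a)*R.from_euler('xyz',o(base))).as_euler('xyz')
    for z in (170,120):
        q=robot.inverse_kinematics([600,-150,z],ori); print(a,base,z,q)
E
```

```text
0.8 -1.5977963267948965 170 [-0.75572861  0.69584833  1.2346595   0.5640377   1.78773958  2.36976042]
0.8 -1.5977963267948965 120 [-0.75572861  0.74507859  1.27418495  0.55548877  1.71251509  2.32187546]
0.8 1.5437963267948966 170 [-0.75572861  0.69584833  1.2346595   0.5640377   1.78773958 -0.77183224]
0.8 1.5437963267948966 120 [-0.75572861  0.74507859  1.27418495  0.55548877  1.71251509 -0.81971719]
0.6 -1.5977963267948965 170 [-0.69626731  0.6029735   1.28254131  0.44996951  1.65978328  2.41971798]
0.6 -1.5977963267948965 120 [-0.69626731  0.64839257  1.33209817  0.44806202  1.5742097   2.37845946]
0.6 1.5437963267948966 170 [-0.69626731  0.6029735   1.28254131  0.44996951  1.65978328 -0.72187467]
0.6 1.5437963267948966 120 [-0.69626731  0.64839257  1.33209817  0.44806202  1.5742097  -0.76313319]
0.4 -1.5977963267948965 170 [-0.62080802  0.5218757   1.33277092  0.32258179  1.53029584  2.49486341]
0.4 -1.5977963267948965 120 [-0.62080802  0.56470127  1.3897305   0.32538039  1.4356939   2.46298654]
0.4 1.5437963267948966 170 [-0.62080802  0.5218757   1.33277092  0.32258179  1.53029584 -0.64672924]
0.4 1.5437963267948966 120 [-0.62080802  0.56470127  1.3897305   0.32538039  1.4356939  -0.67860611]
```

```bash
python3 - <<'E'
from h import *
ori=(R.from_euler('x',.8)*R.from_euler('xyz',o(PLY))).as_euler('xyz')
robot.move_ptp([600,-150,170],ori)
d=robot.get_image("wrist"); cv2.imwrite("pics/w13.png",d["img"]); print(d["eye"],robot.current_t())
cc=CIR+209*E2; im=d["img"].copy()
for i in range(5):
    for a in np.linspace(PI,2*PI,25):
        u,v=proj(d,[cc[0]+30*np.cos(a),cc[1]+30*np.sin(a),24+15*i],True); cv2.circle(im,(int(u),int(v)),0,(0,255,0),-1)
crop(im,180,60,380,260,4,"w13c.png")
E
```

```text
[ 598.56303118 -317.98332002  235.80580824] 91.7167
```

View pics/w13.png

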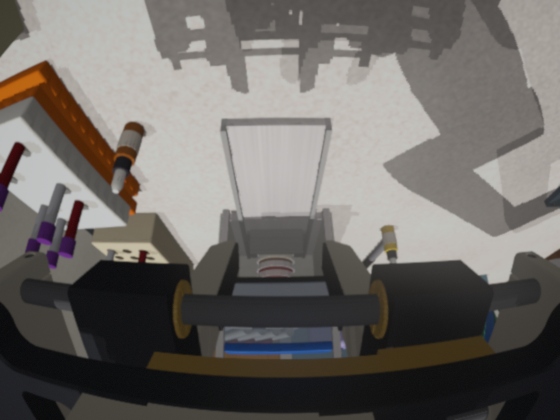

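View pics/w13c.png

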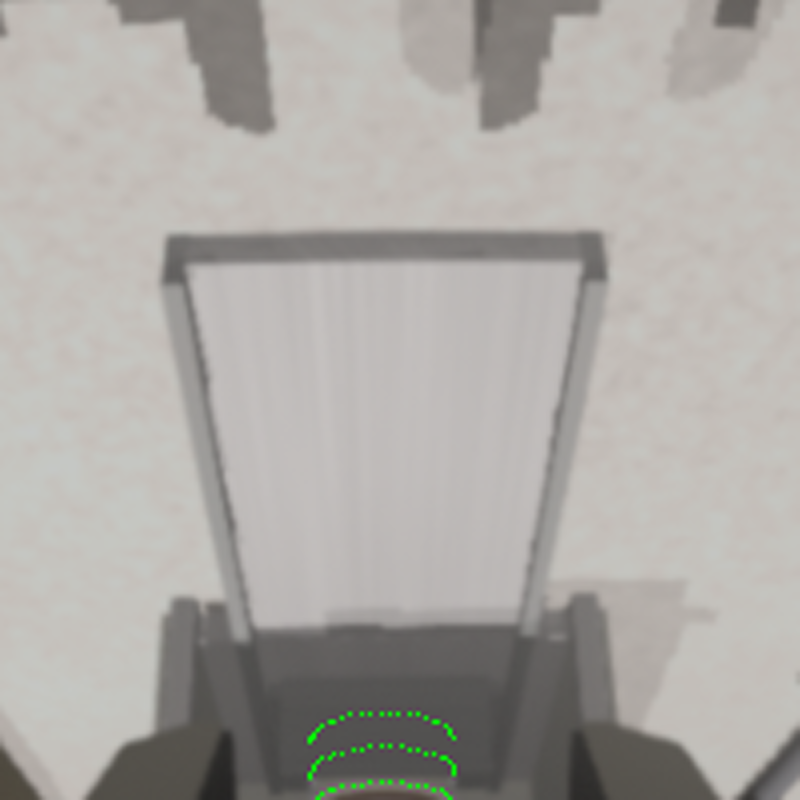

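```bash
python3 - <<'E'
from h import *
d=robot.get_image("wrist"); im=d["img"].copy()
crop(cv2.convertScaleAbs(im,alpha=1.5),225,215,325,295,8,"w14.png")
E
```

```text
(no output)
```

View pics/w14.png

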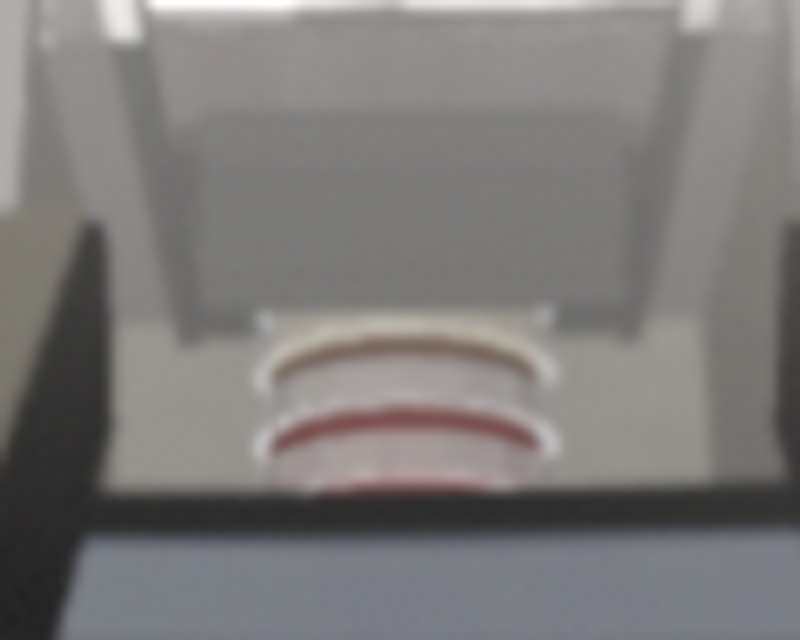

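```bash
python3 - <<'E'
from h import *
robot.move_ptp([520,-120,320],o(Y0))
robot.move_gripper(0.0)
G=[608.7,88.5]
robot.move_ptp([*G,290],o(Y0))
robot.move_linear([*G,225],speed=100)
print(robot.move_linear([*G,185],speed=20,f_stop=2.5),robot.current_tcp_pos(),robot.current_contact_force())
z=robot.current_tcp_pos()[2]
while z>114:
    z-=10; r=robot.move_linear([*G,max(z,113)],speed=25,f_stop=14)
    if r: break
print(r,robot.current_tcp_pos(),robot.current_contact_force(),robot.current_t())
d=robot.get_image("scene"); cv2.imwrite("pics/s15.png",d["img"]); crop(d["img"],240,120,400,260,5,"s15c.png")
E
```

```text
True [608.59312793  88.51450142 207.33222056] [ 1.19479383 -0.08068763  1.30835523]
True [608.62782138  88.51480615 119.25639176] [-0.78492606  0.6708502   6.38755139] 101.2583
```

View pics/s15c.png

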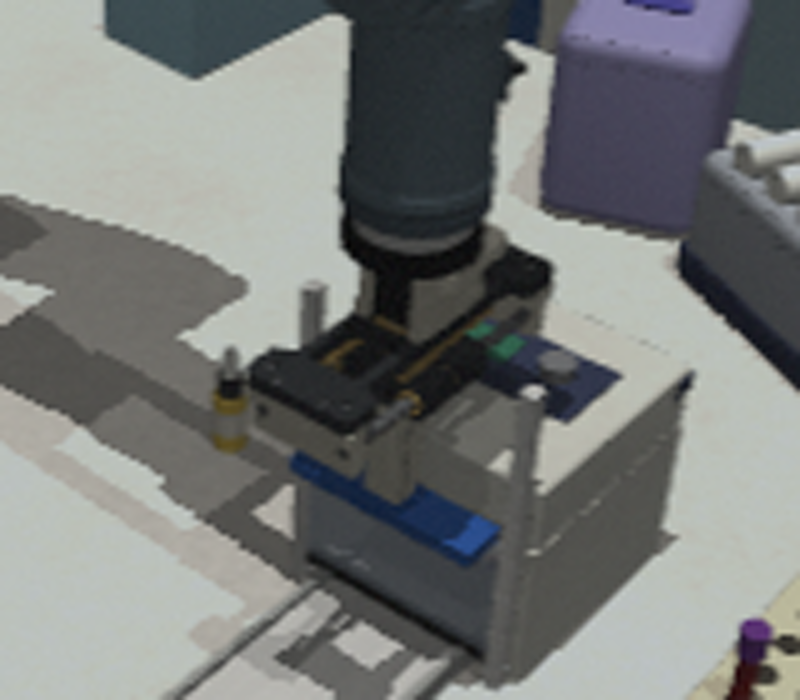

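```bash
python3 - <<'E'
from h import *
G=[608.7,88.5]
print(robot.move_linear([*G,114],speed=10,f_stop=15),robot.current_tcp_pos()[2],robot.current_contact_force())
robot.sleep(.3)
robot.move_linear([*G,300],speed=100)
robot.move_ptp([400,60,330],o(Y0))
d=robot.get_image("top"); cv2.imwrite("pics/t16.png",d["img"])
d=robot.get_image("scene"); cv2.imwrite("pics/s16.png",d["img"])
crop(d["img"],240,120,400,260,5,"s16c.png"); print(robot.current_t())
E
```

```text
True 119.2623051939731 [-1.28813193 -0.09627401  4.58815824]
104.825
```

View pics/t16.png

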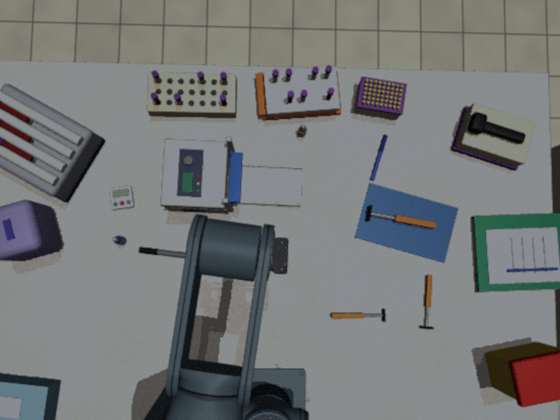

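View pics/s16c.png

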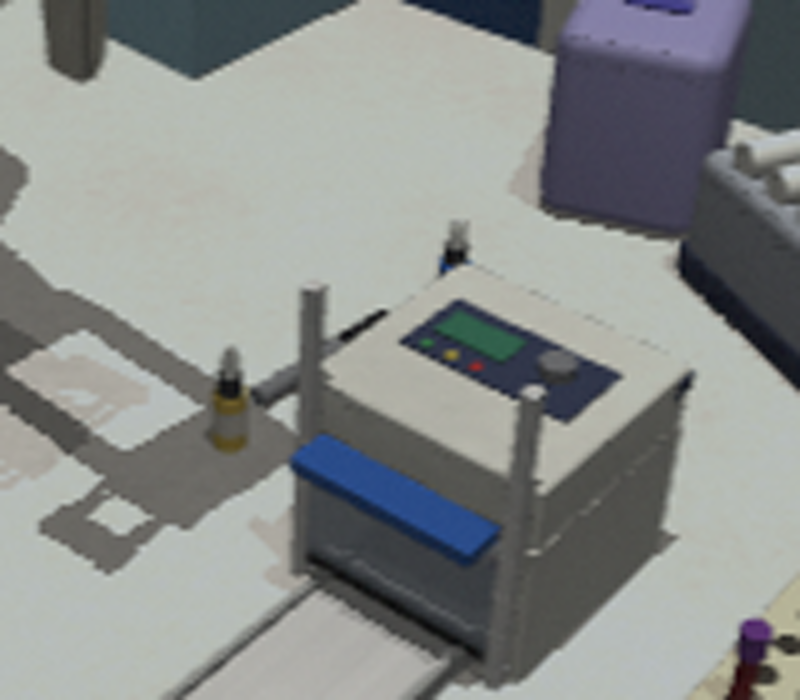

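The sash is shut, with the blue rail at its low position. The stick lies on the mat at (400,218), and the bottles, pen, marker and timer are where they started. I'm handing in.

```bash
python3 - <<'E'
from h import *
robot.hand_in(); print(robot.current_t())
E
```

```text
the job is handed in; nothing more can be done
the job is handed in; nothing more can be done
```

The job is handed in, finished at about 105 s of the 210 s allowed. `hand_in()` gives no verdict, so what follows rests on my own checks.

- **Dishes:** All four dishes were present. I centred each one by gripping it in two directions, then stacked it on the purple circle. The first dish lay within about 1.5 mm of the circle's centre. The pile looked square before pushing and again inside the chamber, though the last look showed only the upper dishes, because the sash hid part of the view.
- **Carrier:** I pushed it in with the stick's pad at 25 mm/s or slower. It met a firm stop after about 209 mm of travel. Two more taps, at 12 N and 18 N, stopped within 0.3 mm of the same place. I did not see the carrier against its stop directly.
- **Stick:** It lies back flat on the blue mat, within about 1 mm of where it started. There was no sign of it being knocked, and no sign of the grip slackening.
- **Sash:** I pressed it down until it stopped. The rail's top was at 119.3 mm, against 119 mm when shut, and a second press gave the same height.
- **Other bench things:** In the last pictures they look unmoved. No check failed or disagreed.

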